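Run the beaker carriage under the filling nozzle

TASK

Roll the loaded carriage along its track until the beaker stands centred under the filling nozzle, and brake it there so that it stays parked by itself, hand clear. The carriage runs almost without friction: push and brake it only at the two sprung pads in the hand bay, touch nothing else on it, never let it run into the red buffers at the nozzle end of the track, and keep the beaker upright in its place; leave everything else on the bench alone.

Things in the scene. Friction and masses are not known exactly. Their poses are not given: they have to be found in the camera images.
- rail: Straight track lying flat on the bench: aluminium base 110 mm wide and 940 mm long with two steel rods. Fixed, but its place and yaw vary. Origin on the bench under its middle; its y axis runs along the track towards the nozzle end (red buffers), x across it, away from the robot at yaw 0, z up.
- carriage (a joint): Travel of the carriage along the track's +y, m; 0 at the start. The red end buffers are struck at 0.370, the black ones at the other end at -0.020. The carriage with all on it weighs nominally 4.9 kg (4.1 to 6.2 by load); rolling friction nominally 0.05 N plus 0.3 N per m/s, so it coasts far: at 0.1 m/s about 0.35 m.
- bay (a point): Middle of the hand bay, the space between the pads, on the deck's top (47 mm above the bench); moves with the carriage. Axes as the track's. At joint 0 it lies at y = -0.200 on the track. The deck is 130 mm wide (x), from y -225 to +250 mm of this point. A hand goes in from above: the bay is 190 mm long (y) between the pad faces, open at both sides in x.
- deck: Deck plate with all fixed on it, not to be touched: grey pad housings (from 113 mm from the bay's middle, 117 mm above the bench), round blue and white stirrer (110 mm wide, top 83 mm above the bench, 205 mm from the bay's middle), white block with two orange-capped bottles (tops 164 mm above the bench, at -190 mm). Origin on the track axis, 24 mm above the bench, below the bay's middle.
- pad_lead_face (a point): Centre of the black face of the sprung pad on the nozzle side of the bay, 81 mm above the bench: 110 mm wide (x), 50 mm high, square to the track, at rest 95 mm from the bay's middle. Pushing it towards the nozzle drives the carriage on. The pad (80 g, yellow sides) gives 17 mm against a spring of 250 N/m, little damping, no preload: the carriage bounces on it.
- pad_tail_face (a point): Centre of the face of the equal pad on the other side of the bay, 95 mm from its middle at rest, facing the nozzle side. Pushing on it away from the nozzle brakes the carriage or drives it back. Same size, height, travel and spring.
- beaker: Empty glass beaker, 70 mm across the rim, 85 mm high, 0.12 kg, standing loose in the middle of the stirrer's white plate, 205 mm ahead of the middle of the bay; rim 168 mm above the bench. Origin at the centre of its underside, z up.
- nozzle (a point): Tip of the bright blue filling nozzle (24 mm thick), 190 mm above the bench over the track's middle line; it hangs from a level arm at 262 mm that comes from a white pump with a column on the far side of the track. The beaker's axis is to stop under this point. Fixed, but its place along the track varies: it is reached at a carriage travel of 0.22 to 0.32.
- stock_bottle: Orange-capped clear bottle, 80 mm across, 150 mm high, beyond the track. Bystander. Origin at the centre of its underside.
- buffer_bottle: Orange-capped clear bottle, 66 mm across, 120 mm high, beyond the track. Bystander. Origin at the centre of its underside.
- ph_meter: Grey and blue bench meter, 130 by 110 by 45 mm, beyond the track. Bystander. Origin at the centre of its underside.
- amber_bottle: Amber bottle, 64 mm across, 150 mm high, on the robot's left. Bystander. Origin at the centre of its underside.
- small_beaker: Small empty glass beaker, 60 mm across, 70 mm high, on the near side of the track, right of the robot. Bystander. Origin at the centre of its underside.
There are look-alikes about, which are no part of the job. What is shaped like the beaker but brown is not meant.

How it is judged (in metres and radians):
On the way:
1. the beaker stands still under the nozzle with the pads released (horizontal distance between beaker and nozzle below 0.013 m and velocity of joint carriage between -0.01 and 0.01 m/s and contact force between the arm and anything else below 0.2 N), for 1.5 s.
At the end, for the whole second after the job is handed in: Released, for 1.5 s and through the second after the end: the beaker's axis within 13 mm of the nozzle seen from above, the carriage slower than 10 mm/s, the beaker upright (within 0.1 rad) in its place on the stirrer (within 15 mm) (horizontal distance between beaker and nozzle below 0.013 m and velocity of joint carriage between -0.01 and 0.01 m/s and angle between beaker's own z axis and vertical below 0.1 rad and z of beaker in the frame of deck above 0.05 m and horizontal distance between beaker and bay between 0.19 and 0.22 m); the robot touches nothing.
It fails at once if the carriage strikes the red end buffers (travel 0.367 or more) (value of joint carriage above 0.367 m).
It fails at once if the robot touches the carriage elsewhere than at its two pads (contact force between the arm and deck above 0.5 N).
It fails at once if the robot touches the beaker (contact force between the arm and beaker above 0.5 N).
It fails at once if the beaker tips (more than 0.3 rad) (angle between beaker's own z axis and vertical above 0.3 rad).
It fails at once if a bystander is shifted by more than 15 mm (distance of any of stock_bottle, buffer_bottle, ph_meter, amber_bottle, small_beaker from where it was at the start of the episode above 0.015 m).
It also fails if it takes over 35 s, if anything falls off the work surface, if the arm or the gripper's body presses on something with over 40 N, if the wrist force passes 120 N, or if a joint passes its speed limit or range.

ROBOT

A 6-joint arm with a two-finger parallel gripper is mounted at the origin on the work surface. World frame = base frame: x ahead of the robot, y to its left, z up, the work surface at z = 0. Lengths are in mm, angles in rad, forces in N, time in s.
With the tool pointing down it reaches from about 275 to 1000 mm from the base axis. Payload 8.4 kg.
Tool frame: the origin (TCP) lies at the very end of the fingers, on their centre line; the grasp point (between the pads) lies 19 mm behind it; z points along the fingers, y is the line along which they close (so a half turn about z gives the same grasp; the last joint's range is limited). The gripper opens to 85 mm and grips with 20 to 120 N. Pads are 22 mm wide; open, the fingers measure 114 mm over their backs; the gripper's body (76 mm by 85 mm) begins 54 mm behind the grasp point. The pads swing forward as they close: fully open they stand 13 mm farther back than shut.
Start: joints at [-0.002, 0.353, 1.633, -0, 1.155, -0.002], TCP at [625.002, -0, 231.281] pointing down, gripper open.
Joint ranges: [-2.63, 2.63], [-0.92, 2.1], [0.06, 2.66], [-1.3, 4.44], [0, 2.69], [-3.02, 3.02]. Speed limits (rad/s): [2.22, 2.22, 2.79, 3.14, 3.14, 3.14].

INTERFACE

Orientations are given as [roll, pitch, yaw] about the fixed x, y, z axes, in that order (R = Rz(yaw) Ry(pitch) Rx(roll)).
In Python, from rig import telemetry, imaging, r gives the robot as it stands. The module is installed in compiled form; this text tells all that it offers.
- The arm moves only by the tool step_arm, never from a script. Its argument "moves" is a list of rows, each a list of 3 entries, a list of its own where there are three numbers: the turn, a rotation vector about the tool's x, y, z scaled (see below), then the shift along the tool's x, y, z scaled (see below), then the opening, from -1 (shut) to 1 (fully open). A call has 1 to 8 rows; each row is the pose to reach, as a shift and turn from the pose commanded when the call began, along the tool's axes at that moment; what a row does not reach only later rows make up. The controller multiplies each number of a shift by 200 mm and each number of a turn by 45 degrees. A row lasts 1/10 s, in which the tool goes at most 50 mm and 8.59 degrees, less where a joint would pass 70% of its speed; a pose out of reach is approached as far as the arm can. A call with a number of a shift or a turn outside -1 to 1 is refused whole. A call with a gripper value outside its range is refused whole. The fingers move at their own pace and stop on an object; "squeeze" is the grip in N (left out, the last holds). Time passes only in rows, so rows that repeat a pose let the fingers close. It gives the time, the measured TCP pose, the force, the opening and the grip force at its end, in the units of the state.
- telemetry.sense(): the state, without advancing time (a new reading comes with each control period).
- imaging.grab_frame(name): name is "scene" or "side" or "wrist"; returns the picture (400x640x3 uint8, red, green, blue); there is no depth.
- imaging.calibration(name): a dict with "fx", "fy", "cx", "cy" (pixels), "cam_to_world" (4x4, takes a point from camera to world coordinates). Camera axes: x right, y up, looking along -z (the intrinsics and any distortion apply to the point x, -y, -z); pixel columns grow to the right and rows downward; lengths in mm; the calibration is good to about 2 mm. A picture is of the moment at which its call begins: read the wrist's pose just before it. calibration takes no time and is no camera call; for the wrist camera it gives the pose at the moment of the call.
- r.sign_off(): hands the job in; it is judged then, once.
Trained networks look in the newest picture that a camera, given by its name, has taken for a name from the list of things; names that differ only in an ending like _2 or _b are one class to them, and where a whole thing is asked for, a point or a joint stands for the part that bears it (a point fixed in the world has none). Each returns a list of dicts, best first, with "conf" (0 to 1); they miss things now and then, are a little off and sometimes report something else, mostly with a low value. They report only what shows in the picture. A call takes as long as a camera call. They do not tell look-alikes from the thing itself.
- imaging.recognise(camera, name): "extent" ([left, top, width, height] in pixels, round what is visible of it).
- imaging.mark_of(camera, name): "xy" ([column, row] in pixels: a listed point, or the origin of a listed thing).
The state is a dict: "clock": time; "qpos": joint angles; "qvel": joint speeds; "joint_efforts": joint torques, N m; "eef_pos": TCP position; "tcp_rot": TCP orientation; "contact_force": force on the tool from outside, world axes, zero at the start; "wrist_torque": the same for the moment, N m; "opening": opening from 0.0 (shut) to 1.0 (fully open); "grasp_force": force on a finger pad.
Only numpy, scipy, OpenCV 4.12 (cv2) and the standard library are available. Lean on these libraries where they do the work, as an engineer would, in place of code of your own. Each camera call takes 0.05 s, during which the arm holds its last target. There are 200 camera calls.

## Working session

There is one attempt and no reset: what is moved stays moved. The work goes in short steps, Python scripts to look and compute and a tool call to move; the robot and the scene stay as the last step left them, time stands still between calls to the robot, and variables do not carry over. Pictures are saved under pics/ and viewed, at most 10 in all, crops included, and the job is handed in when it is done.

Besides the shell and the picture viewer there is one more tool, called after "Request:" as name(argument=value, ...) on one line, values as JSON. step_arm: Moves the arm, as the interface text tells. Its arguments: {"type":"object","properties":{"moves":{"type":"array"},"squeeze":{"type":"number"}},"required":["moves"]}

```bash
mkdir -p pics; cat > h.py <<'E'
from rig import telemetry, imaging, r
import numpy as np, cv2
def ray(cam,uv):
    c=imaging.calibration(cam);T=np.array(c["cam_to_world"])
    d=np.array([(uv[0]-c["cx"])/c["fx"],-(uv[1]-c["cy"])/c["fy"],-1.0])
    return T[:3,3],T[:3,:3]@d
def at_z(cam,uv,z):
    o,d=ray(cam,uv);return o+d*(z-o[2])/d[2]
def proj(cam,p):
    c=imaging.calibration(cam);T=np.array(c["cam_to_world"])
    q=T[:3,:3].T@(np.array(p)-T[:3,3])
    return np.array([c["cx"]+c["fx"]*q[0]/-q[2],c["cy"]-c["fy"]*q[1]/-q[2]])
def snap(cam,name=None):
    f=imaging.grab_frame(cam)
    if name: cv2.imwrite(f"pics/{name}.png",f[:,:,::-1])
    return f
E
python3 - <<'E'
from h import *
Z=dict(rail=0,bay=47,pad_lead_face=81,pad_tail_face=81,beaker=83,nozzle=190,deck=24)
np.set_printoptions(precision=1,suppress=True)
s=telemetry.sense();print(s)
for c in("scene","side","wrist"):
    snap(c,c+"0");k=imaging.calibration(c);print(c,{a:k[a] for a in k if a!="cam_to_world"},np.array(k["cam_to_world"])[:3])
    for n in Z:
        for m in imaging.mark_of(c,n)[:3]: print(c,n,round(m["conf"],2),np.round(m["xy"],1),at_z(c,m["xy"],Z[n]))
E
```

```text
{'clock': 0.0, 'qpos': array([-0. ,  0.4,  1.6, -0. ,  1.2, -0. ]), 'qvel': array([ 0., -0.,  0., -0.,  0.,  0.]), 'joint_efforts': array([ -0. , -60.5, -34.2,  -0. ,   0. ,   0. ]), 'eef_pos': array([624.5,   0. , 230.6]), 'tcp_rot': array([-3.1,  0. ,  1.6]), 'contact_force': array([-0.3, -0.7,  0.2]), 'wrist_torque': array([-0. , -0.1, -0. ]), 'grasp_force': 0.0, 'opening': 0.9978517470005556}
scene {'fx': 518.2061709244662, 'fy': 518.2061709244662, 'cx': 322.31517357113864, 'cy': 197.74283583806934} [[  -0.7   -0.4    0.6 1275.5]
 [   0.7   -0.4    0.6  745.7]
 [   0.     0.8    0.6  874.2]]
scene rail 0.61 [308.2 228.1] [544.6 -27.    0. ]
scene bay 0.61 [256.3 184.4] [ 558.2 -224.9   47. ]
scene bay 0.22 [420.5 222.4] [358.3 194.4  47. ]
scene pad_lead_face 0.46 [278.3 190.7] [ 563.6 -122.6   81. ]
scene pad_tail_face 0.86 [235.6 158.7] [ 549.6 -327.7   81. ]
scene beaker 0.83 [338.1 191.3] [451.6 -11.   83. ]
scene beaker 0.75 [310.4 201.3] [535.8 -28.6  83. ]
scene beaker 0.71 [376.7 219.6] [468.5 137.6  83. ]
scene nozzle 0.64 [422.3 222.8] [515.2 293.1 190. ]
scene deck 0.9
[... 757 characters left out ...]
[278.8 281.1] [ 357.1 -138.    83. ]
side nozzle 0.64 [262.7 127.5] [523.1 292.8 190. ]
side deck 0.96 [368.7 284.8] [ 565.7 -233.9   24. ]
wrist {'fx': 300.2429717336697, 'fy': 300.2429717336697, 'cx': 319.3412888254275, 'cy': 197.77857154586184} [[  1.   -0.    0.  624.3]
 [ -0.    1.    0.3  75.7]
 [ -0.   -0.3   1.  374.8]]
wrist rail 0.69 [262.2 187.2] [550.2 -26.8   0. ]
wrist bay 0.87 [271.2 340.8] [ 559.5 -227.7   47. ]
wrist pad_lead_face 0.95 [255.5 293. ] [ 551.5 -129.4   81. ]
wrist beaker 0.94 [126.5 114.1] [443.5  66.8  83. ]
wrist beaker 0.83 [51.2 22.6] [393.1 142.8  83. ]
wrist beaker 0.57 [240.  203.6] [542.9 -21.5  83. ]
wrist deck 0.67 [270.2 329.9] [ 554.4 -230.    24. ]
```

View pics/scene0.png

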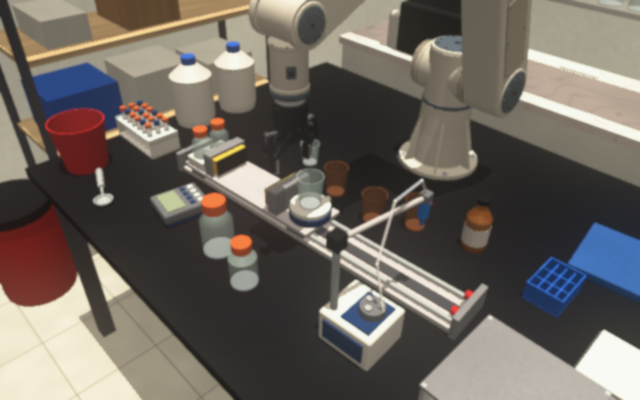

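View pics/side0.png

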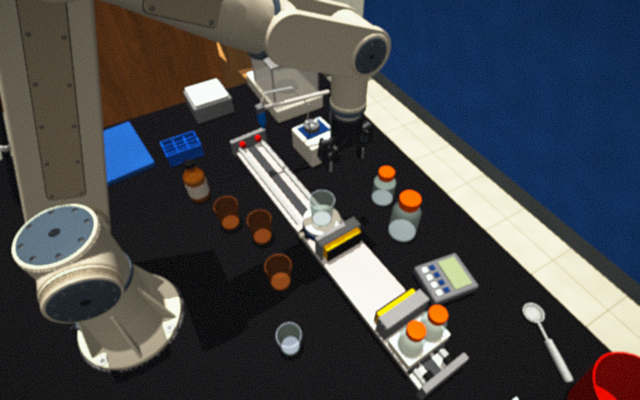

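```bash
python3 - <<'E'
from h import *
a=cv2.imread("pics/wrist0.png")
cv2.imwrite("pics/w.png",cv2.resize(a,(800,500)))
np.set_printoptions(precision=4,suppress=True)
s=telemetry.sense();print(s["tcp_rot"],s["qpos"])
E
```

```text
[ 3.1416 -0.      1.5708] [-0.0024  0.353   1.6334  0.      1.1552 -0.0024]
```

View pics/w.png

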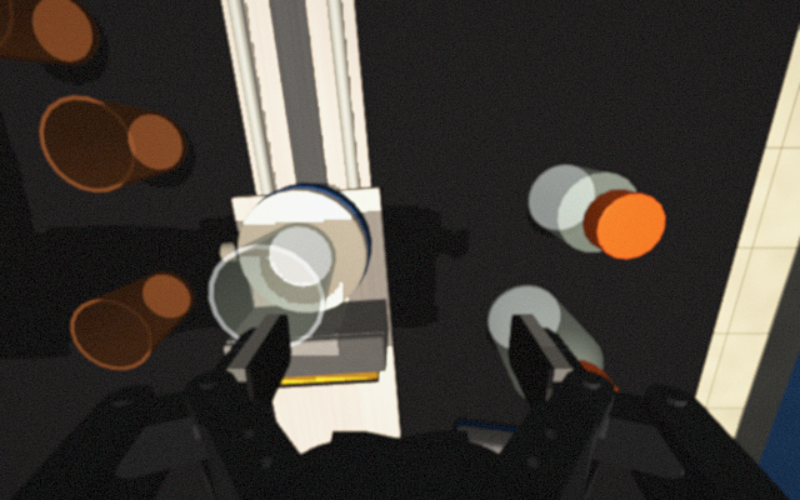

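The scene picture shows the clear beaker on the stirrer at about (310,190) and the nozzle tip at about (424,215). The look-alikes are three brown beakers at scene (336,178), (375,203) and (415,215). They stand on the bench and are brown, so they are not meant. The small clear beaker in the side view at (289,338) is a bystander. The wrist view confirms the clear beaker on the white plate. I'll confirm with one enlarged crop of the beaker and nozzle.

```bash
python3 - <<'E'
from h import *
np.set_printoptions(precision=1,suppress=True)
a=cv2.imread("pics/scene0.png")[150:250,270:470];b=cv2.imread("pics/side0.png")[80:180,220:360]
cv2.imwrite("pics/crop.png",np.hstack([cv2.resize(a,(460,230),interpolation=2)[:, :],cv2.resize(b,(322,230),interpolation=2)]))
# predicted nozzle tip
rays=[]
for c,(x0,y0,x1,y1) in (("scene",(405,180,440,235)),("side",(250,95,280,135))):
    im=cv2.imread(f"pics/{c}0.png")[y0:y1,x0:x1];h=cv2.cvtColor(im,cv2.COLOR_BGR2HSV)
    m=(h[...,0]>95)&(h[...,0]<125)&(h[...,1]>140)&(h[...,2]>80)
    ys,xs=np.nonzero(m);print(c,len(xs),"box",xs.min()+x0,xs.max()+x0,ys.min()+y0,ys.max()+y0,"mean",xs.mean()+x0,ys.mean()+y0)
    rays.append(ray(c,(xs.mean()+x0,ys.mean()+y0)))
def tri(rs):
    A=0;B=0
    for o,d in rs:
        d=d/np.linalg.norm(d);P=np.eye(3)-np.outer(d,d);A=A+P;B=B+P@o
    return np.linalg.solve(A,B)
p=tri(rays);print("blue body centre",p,[proj(c,p) for c in("scene","side")])
print("tip proj",[proj(c,[p[0],p[1],190]) for c in("scene","side")])
for n in("nozzle","beaker","bay","pad_lead_face","pad_tail_face"):
    for c in("scene","side"):
        for m in imaging.mark_of(c,n)[:1]: print(n,c,m["conf"],np.array(m["xy"]))
print(telemetry.sense()["clock"])
E
```

```text
scene 134 box 419 428 205 222 mean 423.26119402985074 211.93283582089552
side 82 box 257 265 113 127 mean 261.3414634146341 119.14634146341463
blue body centre [521.8 293.6 222.2] [array([422.6, 212.2]), array([260.9, 119. ])]
tip proj [array([420.6, 224.3]), array([262.2, 127.5])]
nozzle scene 0.64 [422.3 222.8]
nozzle side 0.64 [262.7 127.5]
beaker scene 0.83 [338.1 191.3]
beaker side 0.87 [323.3 216. ]
bay scene 0.61 [256.3 184.4]
bay side 0.66 [366.3 280.1]
pad_lead_face scene 0.46 [278.3 190.7]
pad_lead_face side 0.83 [349.6 245.3]
pad_tail_face scene 0.86 [235.6 158.7]
pad_tail_face side 0.85 [390.3 303.9]
1.7
```

View pics/crop.png

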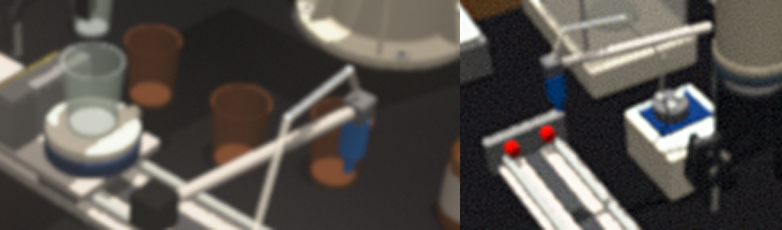

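The crop shows the clear beaker on the white stirrer plate (left, 92,85) and the blue nozzle (350,140 and 556,85). The nozzle is at about (520,293.5), the rail yaw about 0.078, and the target travel about 0.317. I'll turn the open hand so its fingers lie along the track and move over the bay.

Request:
step_arm(moves=[[[0, 0, -1], [-1, -0.33, 0], 1], [[0, 0, -1], [-1, -0.33, 0], 1], [[0, 0, -1], [-1, -0.33, 0], 1], [[0, 0, -1], [-1, -0.33, 0], 1], [[0, 0, -1], [-1, -0.33, 0], 1], [[0, 0, -1], [-1, -0.33, 0], 1]])

```text
clock: 2.3
eef_pos: [557.9, -202.9, 231.4]
tcp_rot: [-3.141, 0.0, 2.359]
contact_force: [0.6, 1.3, 0.3]
opening: 0.997
grasp_force: 0.0
```

Request:
step_arm(moves=[[[0, 0, -1], [0, 0, 0], 1], [[0, 0, -1], [0, 0, 0], 1], [[0, 0, -1], [0, 0, 0], 1], [[0, 0, -1], [0, 0, 0], 1], [[0, 0, -1], [0, 0, 0], 1], [[0, 0, -1], [0, 0, 0], 1]])

```text
clock: 2.9
eef_pos: [559.0, -200.0, 231.3]
tcp_rot: [-3.142, 0.0, -3.136]
contact_force: [0.4, -0.1, -0.9]
opening: 1.0
grasp_force: 0.0
```

Request:
step_arm(moves=[[[0, 0, -0.1], [0, -0.14, 0], 1], [[0, 0, -0.1], [0, -0.14, 0], 1], [[0, 0, -0.1], [0, -0.14, 0], 1]])

```text
clock: 3.2
eef_pos: [558.9, -228.2, 231.2]
tcp_rot: [3.141, -0.0, -3.065]
contact_force: [-0.6, -0.3, 0.5]
opening: 0.999
grasp_force: 0.0
```

```bash
python3 - <<'E'
from h import *
np.set_printoptions(precision=4,suppress=True)
s=telemetry.sense();print(s["clock"],s["eef_pos"],s["tcp_rot"],s["qpos"],s["contact_force"])
snap("wrist","w1");Z=dict(bay=47,pad_lead_face=81,pad_tail_face=81)
for n in Z:
    for m in imaging.mark_of("wrist",n)[:2]: print(n,m["conf"],np.array(m["xy"]),at_z("wrist",m["xy"],Z[n]))
E
```

```text
3.2 [ 558.8922 -228.2333  231.1984] [ 3.1413 -0.0001 -3.0652] [-0.3903  0.3204  1.6806  0.0002  1.1409 -2.0376] [-0.6303 -0.2824  0.5264]
bay 0.79 [327. 174.] [ 555.6122 -219.4923   47.    ]
pad_lead_face 0.95 [416.6 186.8] [ 554.2131 -129.2605   81.    ]
pad_tail_face 0.78 [229.8 182. ] [ 564.0445 -317.8587   81.    ]
```

View pics/w1.png

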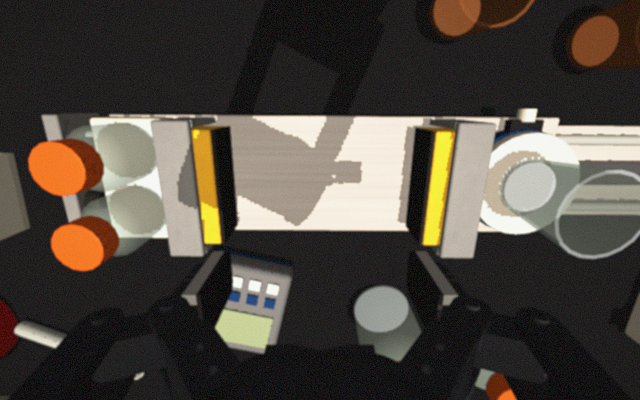

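The wrist view shows the bay between the pad faces (about x 225 and 415). The hand is central and aligned, so I'll descend.

Request:
step_arm(moves=[[[0, 0, 0], [0, 0.015, 0.25], 1], [[0, 0, 0], [0, 0.015, 0.5], 1], [[0, 0, 0], [0, 0.015, 0.7], 1], [[0, 0, 0], [0, 0.015, 0.845], 1], [[0, 0, 0], [0, 0.015, 0.845], 1], [[0, 0, 0], [0, 0.015, 0.845], 1]])

```text
clock: 4.0
eef_pos: [558.9, -224.8, 62.7]
tcp_rot: [3.141, -0.0, -3.063]
contact_force: [-0.3, 0.3, 0.7]
opening: 1.002
grasp_force: 0.0
```

Request:
step_arm(moves=[[[0, 0, 0], [0, 0.075, 0], 1], [[0, 0, 0], [0, 0.15, 0], 1], [[0, 0, 0], [0, 0.175, 0], 1], [[0, 0, 0], [0, 0.2, 0], 1], [[0, 0, 0], [0, 0.225, 0], 1], [[0, 0, 0], [0, 0.25, 0], 1]])

```text
clock: 4.6
eef_pos: [555.3, -175.0, 62.7]
tcp_rot: [-3.141, 0.001, -3.063]
contact_force: [1.0, -2.5, 0.9]
opening: 1.0
grasp_force: 0.7
```

Request:
step_arm(moves=[[[0, 0, 0], [0, 0.025, 0], 1], [[0, 0, 0], [0, 0.05, 0], 1], [[0, 0, 0], [0, 0.075, 0], 1]])

```text
clock: 4.9
eef_pos: [553.3, -159.7, 62.1]
tcp_rot: [3.141, -0.001, -3.063]
contact_force: [-0.1, 0.1, 0.1]
opening: 1.001
grasp_force: 0.0
```

```bash
cat > m.py <<'E'
from h import *
u=np.array([-.078,.997,0]);O=np.array([559,-225,0])
H={"deck":(24,0),"bay":(47,0),"beaker":(83,205),"pad_lead_face":(81,95),"pad_tail_face":(81,-95)}
def meas(cam,names):
    s=telemetry.sense();snap(cam)
    print(cam,"t",round(float(s["clock"]),2),"tcp s",round(float((s["eef_pos"]-O)@u),1),"F",np.round(s["contact_force"],1))
    for n in names:
        for m in imaging.mark_of(cam,n)[:3]:
            p=at_z(cam,m["xy"],H[n][0])-O;lat=p@np.array([.997,.078,0])
            if abs(lat)<40: print("  ",n,round(m["conf"],2),"s",round(float(p@u)-H[n][1],1),"lat",round(float(lat),1))
E
python3 -c "
from m import *
meas('side',['deck','beaker'])"
```

```text
side t 4.9 tcp s 65.5 F [-0.1  0.1  0.1]
   deck 0.66 s 28.2 lat 3.0
   deck 0.64 s 183.2 lat -9.1
   deck 0.2 s 265.5 lat 28.9
   beaker 0.64 s 23.9 lat 9.6
```

Request:
step_arm(moves=[[[0, 0, 0], [0, 0.03, 0], 1], [[0, 0, 0], [0, 0.06, 0], 1], [[0, 0, 0], [0, 0.1, 0], 1], [[0, 0, 0], [0, 0.15, 0], 1]])

```text
clock: 5.45
eef_pos: [551.2, -129.6, 62.3]
tcp_rot: [3.142, 0.0, -3.063]
contact_force: [-0.1, -0.2, -0.4]
opening: 1.001
grasp_force: 0.0
```

```bash
python3 -c "
from m import *
meas('side',['deck','beaker'])
meas('scene',['beaker','deck'])"
```

```text
side t 5.45 tcp s 95.7 F [-0.1 -0.2 -0.4]
   deck 0.65 s 69.5 lat -2.4
   beaker 0.87 s 64.7 lat 2.5
scene t 5.6 tcp s 95.8 F [ 0.5 -0.9  0.1]
   beaker 0.71 s 81.0 lat 2.8
   deck 0.85 s 100.4 lat 17.5
```

Request:
step_arm(moves=[[[0, 0, 0], [0, 0.04, 0], 1], [[0, 0, 0], [0, 0.08, 0], 1], [[0, 0, 0], [0, 0.12, 0], 1], [[0, 0, 0], [0, 0.16, 0], 1], [[0, 0, 0], [0, 0.2, 0], 1], [[0, 0, 0], [0, 0.24, 0], 1], [[0, 0, 0], [0, 0.28, 0], 1], [[0, 0, 0], [0, 0.31, 0], 1]])

```text
clock: 6.55
eef_pos: [546.4, -67.7, 62.3]
tcp_rot: [3.142, -0.0, -3.063]
contact_force: [0.0, -0.1, -0.1]
opening: 0.998
grasp_force: 0.0
```

```bash
python3 -c "
from m import *
meas('side',['deck','beaker'])
meas('wrist',['pad_lead_face','pad_tail_face'])"
```

```text
side t 6.55 tcp s 157.8 F [ 0.  -0.1 -0.1]
   deck 0.71 s 153.1 lat 11.2
   beaker 0.74 s 141.9 lat 4.9
wrist t 6.7 tcp s 157.4 F [ 0.1  0.3 -0.4]
   pad_lead_face 0.94 s 162.3 lat 3.4
   pad_tail_face 0.61 s 160.4 lat -0.2
```

Request:
step_arm(moves=[[[0, 0, 0], [0, 0.05, 0], 1], [[0, 0, 0], [0, 0.1, 0], 1], [[0, 0, 0], [0, 0.15, 0], 1], [[0, 0, 0], [0, 0.19, 0], 1], [[0, 0, 0], [0, 0.23, 0], 1], [[0, 0, 0], [0, 0.27, 0], 1], [[0, 0, 0], [0, 0.31, 0], 1], [[0, 0, 0], [0, 0.34, 0], 1]])

```text
clock: 7.65
eef_pos: [541.1, 0.0, 62.3]
tcp_rot: [3.142, 0.0, -3.063]
contact_force: [-0.2, -0.3, -1.3]
opening: 1.0
grasp_force: 0.0
```

```bash
python3 -c "
from m import *
meas('wrist',['pad_lead_face','pad_tail_face'])"
```

```text
wrist t 7.65 tcp s 225.8 F [-0.2 -0.3 -1.3]
   pad_lead_face 0.75 s 211.6 lat 2.3
   pad_tail_face 0.6 s 210.4 lat 1.3
```

Request:
step_arm(moves=[[[0, 0, 0], [0, 0.02, 0], 1], [[0, 0, 0], [0, 0.04, 0], 1], [[0, 0, 0], [0, 0.06, 0], 1], [[0, 0, 0], [0, 0.08, 0], 1], [[0, 0, 0], [0, 0.1, 0], 1], [[0, 0, 0], [0, 0.12, 0], 1], [[0, 0, 0], [0, 0.14, 0], 1], [[0, 0, 0], [0, 0.15, 0], 1]])

```text
clock: 8.6
eef_pos: [538.7, 29.6, 62.3]
tcp_rot: [3.142, 0.0, -3.063]
contact_force: [0.5, -0.2, -0.1]
opening: 1.001
grasp_force: 0.0
```

```bash
python3 -c "
from m import *
meas('wrist',['pad_lead_face','pad_tail_face'])"
```

```text
wrist t 8.6 tcp s 255.5 F [ 0.5 -0.2 -0.1]
   pad_lead_face 0.84 s 247.1 lat 3.3
   pad_tail_face 0.57 s 245.0 lat 1.1
```

Request:
step_arm(moves=[[[0, 0, 0], [0, 0.01, 0], 1], [[0, 0, 0], [0, 0.02, 0], 1], [[0, 0, 0], [0, 0.03, 0], 1], [[0, 0, 0], [0, 0.04, 0], 1], [[0, 0, 0], [0, 0.05, 0], 1], [[0, 0, 0], [0, 0.06, 0], 1], [[0, 0, 0], [0, 0.07, 0], 1], [[0, 0, 0], [0, 0.08, 0], 1]])

```text
clock: 9.55
eef_pos: [537.5, 45.3, 62.3]
tcp_rot: [3.142, -0.0, -3.063]
contact_force: [-0.4, 0.5, 0.1]
opening: 1.0
grasp_force: 0.0
```

Request:
step_arm(moves=[[[0, 0, 0], [0, 0.0, 0], 1], [[0, 0, 0], [0, 0.0, 0], 1], [[0, 0, 0], [0, 0.0, 0], 1], [[0, 0, 0], [0, 0.0, 0], 1], [[0, 0, 0], [0, 0.0, 0], 1], [[0, 0, 0], [0, 0.0, 0], 1], [[0, 0, 0], [0, 0.0, 0], 1]])

```text
clock: 10.25
eef_pos: [537.5, 45.1, 62.3]
tcp_rot: [3.142, -0.0, -3.063]
contact_force: [-0.8, -0.3, -0.0]
opening: 1.003
grasp_force: 0.0
```

```bash
python3 -c "
from m import *
meas('wrist',['pad_lead_face','pad_tail_face'])
meas('side',['beaker'])
meas('scene',['beaker'])
meas('wrist',['pad_lead_face','pad_tail_face'])
snap('side','s2')
cv2.imwrite('pics/s2c.png',cv2.resize(cv2.imread('pics/s2.png')[80:280,200:400],(600,600),interpolation=2))"
```

```text
wrist t 10.25 tcp s 271.0 F [-0.8 -0.3 -0. ]
   pad_tail_face 0.71 s 280.7 lat 0.8
side t 10.4 tcp s 271.0 F [-0.2 -1.8 -0.7]
   beaker 0.63 s 277.3 lat 14.6
scene t 10.5 tcp s 271.0 F [0.6 0.1 0.8]
   beaker 0.94 s 274.9 lat -5.4
wrist t 10.6 tcp s 271.0 F [-0.4  0.5 -0. ]
   pad_lead_face 0.76 s 283.3 lat 3.7
   pad_tail_face 0.69 s 284.0 lat 2.7
```

View pics/s2c.png

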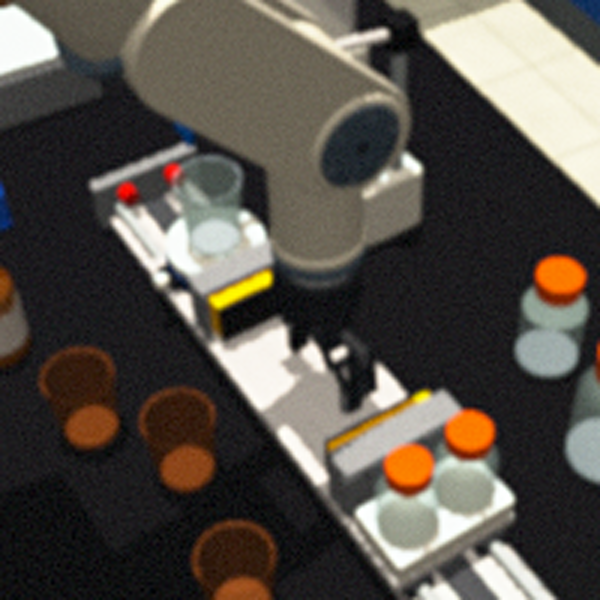

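The side view shows the carriage nearly stopped about 33 mm short, with the beaker upright at (212,190). I'll give it one gentle nudge, finger at 15 mm/s.

Request:
step_arm(moves=[[[0, 0, 0], [0, 0.075, 0], 1], [[0, 0, 0], [0, 0.15, 0], 1], [[0, 0, 0], [0, 0.19, 0], 1], [[0, 0, 0], [0, 0.2, 0], 1], [[0, 0, 0], [0, 0.2075, 0], 1], [[0, 0, 0], [0, 0.215, 0], 1], [[0, 0, 0], [0, 0.2225, 0], 1], [[0, 0, 0], [0, 0.23, 0], 1]])

```text
clock: 11.6
eef_pos: [533.9, 90.9, 62.3]
tcp_rot: [-3.142, -0.0, -3.063]
contact_force: [0.2, -0.4, -0.4]
opening: 1.0
grasp_force: 0.0
```

Request:
step_arm(moves=[[[0, 0, 0], [0, 0.0075, 0], 1], [[0, 0, 0], [0, 0.015, 0], 1], [[0, 0, 0], [0, 0.0225, 0], 1], [[0, 0, 0], [0, 0.03, 0], 1], [[0, 0, 0], [0, 0.0375, 0], 1], [[0, 0, 0], [0, 0.045, 0], 1], [[0, 0, 0], [0, 0.0525, 0], 1], [[0, 0, 0], [0, 0.06, 0], 1]])

```text
clock: 12.4
eef_pos: [533.0, 103.1, 62.3]
tcp_rot: [-3.142, 0.0, -3.063]
contact_force: [-0.2, -0.1, 0.2]
opening: 0.998
grasp_force: 0.1
```

```bash
python3 -c "
from m import *
meas('wrist',['pad_lead_face','pad_tail_face'])"
```

```text
wrist t 12.4 tcp s 329.2 F [-0.2 -0.1  0.2]
   pad_lead_face 0.95 s 291.0 lat 4.0
   pad_tail_face 0.6 s 289.0 lat -0.6
```

Request:
step_arm(moves=[[[0, 0, 0], [0, 0.0075, 0], 1], [[0, 0, 0], [0, 0.015, 0], 1], [[0, 0, 0], [0, 0.0225, 0], 1], [[0, 0, 0], [0, 0.03, 0], 1]])

```text
clock: 12.95
eef_pos: [532.5, 109.1, 62.3]
tcp_rot: [3.142, 0.0, -3.063]
contact_force: [-0.2, -0.6, 0.5]
opening: 0.998
grasp_force: 0.0
```

```bash
python3 -c "
from m import *
meas('wrist',['pad_lead_face','pad_tail_face'])"
```

```text
wrist t 12.95 tcp s 335.2 F [-0.2 -0.6  0.5]
   pad_lead_face 0.78 s 302.8 lat 3.4
   pad_tail_face 0.73 s 302.9 lat 0.8
```

Request:
step_arm(moves=[[[0, 0, 0], [0, -0.05, 0], 1], [[0, 0, 0], [0, -0.1, 0], 1], [[0, 0, 0], [0, -0.1, 0], 1], [[0, 0, 0], [0, -0.1, 0], 1], [[0, 0, 0], [0, -0.1, 0], 1], [[0, 0, 0], [0, -0.1, 0], 1]])

```text
clock: 13.7
eef_pos: [534.1, 89.1, 62.3]
tcp_rot: [3.142, -0.0, -3.063]
contact_force: [-0.6, -0.7, 0.2]
opening: 1.001
grasp_force: 0.0
```

```bash
python3 -c "
from m import *
meas('wrist',['pad_lead_face','pad_tail_face'])"
```

```text
wrist t 13.7 tcp s 315.1 F [-0.6 -0.7  0.2]
   pad_lead_face 0.63 s 314.9 lat 3.3
   pad_tail_face 0.84 s 315.7 lat 2.4
```

Request:
step_arm(moves=[[[0, 0, 0], [0, 0, 0], 1], [[0, 0, 0], [0, 0, 0], 1], [[0, 0, 0], [0, 0, 0], 1], [[0, 0, 0], [0, 0, 0], 1], [[0, 0, 0], [0, 0, 0], 1], [[0, 0, 0], [0, 0, 0], 1], [[0, 0, 0], [0, 0, 0], 1], [[0, 0, 0], [0, 0, 0], 1]])

```text
clock: 14.65
eef_pos: [534.0, 89.0, 62.3]
tcp_rot: [-3.142, -0.0, -3.063]
contact_force: [0.5, -0.7, 0.4]
opening: 0.999
grasp_force: 0.0
```

```bash
python3 -c "
from m import *
meas('wrist',['pad_lead_face','pad_tail_face'])
meas('side',['beaker'])
meas('scene',['beaker'])
print(imaging.mark_of('scene','nozzle'))
a=snap('scene','sc3');b=snap('side','si3')
c=np.hstack([cv2.resize(a[130:260,350:480],(400,400),interpolation=2),cv2.resize(b[90:220,210:340],(400,400),interpolation=2)])
cv2.imwrite('pics/c3.png',c[:,:,::-1])"
```

```text
wrist t 14.65 tcp s 315.0 F [ 0.5 -0.7  0.4]
   pad_lead_face 0.92 s 320.9 lat 5.7
   pad_tail_face 0.86 s 319.7 lat 1.1
side t 14.8 tcp s 315.0 F [ 0.4  0.  -0.3]
   beaker 0.97 s 323.8 lat 7.5
scene t 14.9 tcp s 315.0 F [ 0.3  0.1 -0.5]
   beaker 0.8 s 313.2 lat 10.7
[{'xy': [417.8, 220.7], 'conf': 0.62}]
```

View pics/c3.png

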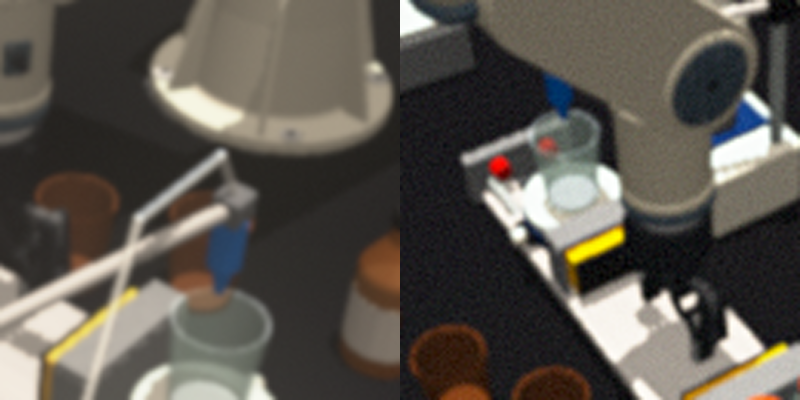

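```bash
python3 -c "
from m import *
for c,rim,tip in (('scene',(421.8,236.3),(421.5,223.8)),('side',(263.6,134.9),(262.6,127.4))):
    a=at_z(c,rim,168);b=at_z(c,tip,190);print(c,a,b,'along',(a-b)@u,'lat',(a-b)@np.array([.997,.078,0]))
    print('expected rim centre for s=315,320',[proj(c,O*[1,1,0]+u*(205+s)+[0,0,168]) for s in (315,320)])
meas('wrist',['pad_lead_face','pad_tail_face'])"
```

```text
scene [528.56018028 305.41907088 168.        ] [519.13975653 294.02194278 190.        ] along 10.628143667061776 lat 10.281138470388608
expected rim centre for s=315,320 [array([420.11556954, 231.54713287]), array([422.11458763, 232.56080329])]
side [519.8863996 285.1494217 168.       ] [523.04579392 293.3490436  190.        ] along -7.928590278701962 lat -3.7894866384505153
expected rim centre for s=315,320 [array([262.03588407, 133.50820469]), array([261.2439883 , 132.62435391])]
wrist t 15.15 tcp s 315.0 F [-0.5  0.1  0.1]
   pad_lead_face 0.56 s 321.4 lat 3.8
   pad_tail_face 0.58 s 319.6 lat 1.4
```

Measured beaker–nozzle offset is about +2 to +6 mm along the track, inside the 13 mm limit, and the carriage is at rest: 320.3 at 14.65 s and 320.5 at 15.15 s. I'll lift the hand straight out.

Request:
step_arm(moves=[[[0, 0, 0], [0, 0.02, -0.1], 1], [[0, 0, 0], [0, 0.02, -0.25], 1], [[0, 0, 0], [0, 0.02, -0.45], 1], [[0, 0, 0], [0, 0.02, -0.65], 1], [[0, 0, 0], [0, 0.02, -0.8], 1], [[0, 0, 0], [0, 0.02, -0.8], 1], [[0, 0, 0], [0, 0.02, -0.8], 1], [[0, 0, 0], [0, 0.02, -0.8], 1]])

```text
clock: 16.1
eef_pos: [532.9, 92.9, 221.1]
tcp_rot: [-3.141, -0.002, -3.063]
contact_force: [0.7, -0.6, 0.2]
opening: 0.999
grasp_force: 0.0
```

```bash
python3 -c "
from m import *
meas('wrist',['pad_lead_face','pad_tail_face','bay','beaker'])
meas('scene',['beaker','pad_lead_face'])
meas('side',['beaker','pad_lead_face'])
w=snap('wrist','w4')"
```

```text
wrist t 16.1 tcp s 318.9 F [ 0.7 -0.6  0.2]
   pad_lead_face 0.59 s 321.1 lat 4.6
   pad_lead_face 0.48 s 226.9 lat -5.8
   pad_tail_face 0.7 s 320.1 lat 2.0
   bay 0.93 s 324.1 lat 2.6
   beaker 0.72 s 322.9 lat 6.4
scene t 16.35 tcp s 319.0 F [-0.4  0.6  0.4]
   beaker 0.69 s 319.7 lat 8.3
   pad_lead_face 0.47 s 318.9 lat 10.4
side t 16.5 tcp s 319.0 F [-0.3 -0.9 -0.3]
   pad_lead_face 0.74 s 314.7 lat 11.0
```

View pics/w4.png

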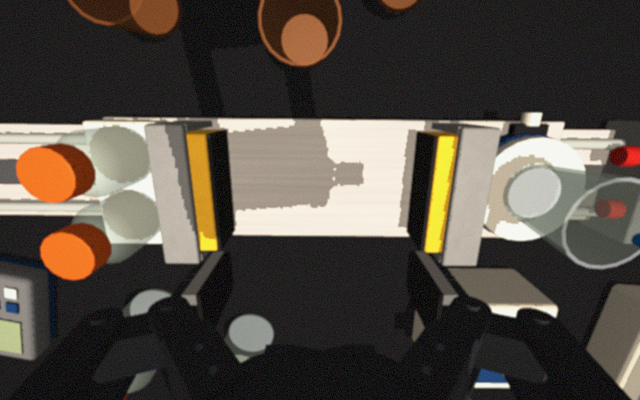

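The wrist view shows the hand clear of the pads, with the beaker on its plate and the nozzle just at the right edge (637,240). I'll shift the hand 50 mm, well clear and above everything, to see beaker and nozzle in one picture.

Request:
step_arm(moves=[[[0, 0, 0], [0, 0.12, -0.05], 1], [[0, 0, 0], [0, 0.25, -0.05], 1], [[0, 0, 0], [0, 0.25, -0.05], 1], [[0, 0, 0], [0, 0.25, -0.05], 1], [[0, 0, 0], [0, 0.25, -0.05], 1]])

```text
clock: 17.2
eef_pos: [529.7, 142.3, 232.1]
tcp_rot: [-3.141, -0.0, -3.063]
contact_force: [0.2, 0.1, -0.6]
opening: 0.998
grasp_force: 0.0
```

```bash
python3 -c "
from m import *
meas('wrist',['beaker','pad_lead_face'])
print(imaging.mark_of('wrist','nozzle'))
w=snap('wrist','w5')
for z in(190,220):print('noz',proj('wrist',[520,293.5,z]))
for s in(310,315,320,325):
    b=O+u*(205+s);print(s,proj('wrist',b+[0,0,168]),proj('wrist',b+[0,0,83]))
cv2.imwrite('pics/w5c.png',cv2.resize(w[100:300,440:640,::-1],(600,600),interpolation=2))"
```

```text
wrist t 17.2 tcp s 368.5 F [ 0.2  0.1 -0.6]
   beaker 0.77 s 322.0 lat 4.6
   pad_lead_face 0.85 s 321.7 lat 7.2
[{'xy': [543.4, 236.5], 'conf': 0.61}, {'xy': [188.3, 167.6], 'conf': 0.47}]
noz [546.38430659 227.59824064]
noz [584.176639   248.09439351]
310 [518.60096217 213.95096527] [465.17060162 184.59222254]
315 [525.3953166  213.95167418] [470.13938601 184.59225602]
320 [532.18997797 213.95238312] [475.10833459 184.59228951]
325 [538.98494629 213.95309209] [480.07744736 184.59232299]
```

View pics/w5c.png

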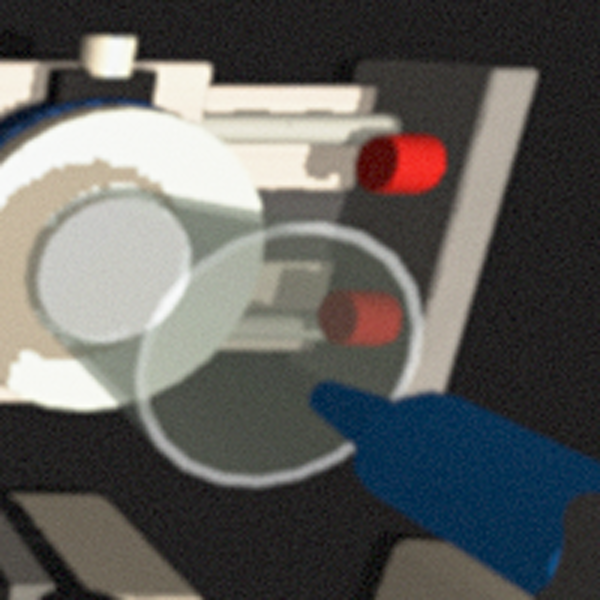

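The crop shows the nozzle tip at (325,397) well inside the beaker's rim circle, centred at (280,354). In world terms the beaker is about 5 mm past the nozzle, inside the 13 mm limit, and the carriage is parked with the hand clear. I'll hand in.

```bash
python3 -c "
from h import *
print(r.sign_off())"
```

```text
the job is handed in; nothing more can be done
None
```

The job is handed in: by my camera measurements the carriage is parked with the beaker upright and its axis about 5 mm past the nozzle (limit 13 mm), hand clear, at about 17 s of the 35 s allowed; the hand-in returned no verdict.

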